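Fill the tablet jar through the funnel

TASK

Pick up the scoop by its orange handle and pour all five laundry tablets through the green funnel into the glass jar, without the gripper touching the tablets, then put the empty scoop back right way up on the blue mat. Leave the funnel standing in the jar, the jar where it is, and do not disturb the other things on the worktop.

Things in the scene. Friction and masses are not known exactly. Their poses are not given: they have to be found in the camera images.
- scoop: white open-fronted plastic scoop, orange handle, 198 mm long, 160 g. Origin under the middle of the bowl; x to the open front, y across, z up. Bowl x -50 to +50 mm, 86 mm wide, 3 mm walls; floor flat to x = +20, then rising 8 degrees to the lip; side walls fall from 42 mm high at the back to 14 mm at the lip. Starts on the mat with its handle towards the robot, holding the tablets
- scoop_grip (a point): middle of the handle, at x = -88, y = 0, z = 34 mm of the scoop, axes as the scoop's. The handle is a straight bar with flat upright sides, 20 mm wide (along y) and 22 mm high, from x = -50 to -148, centred 34 mm above the scoop's underside
- scoop_lip (a point): middle of the scoop's pouring edge, on the upper face, at x = +50, y = 0, z = 7 mm of the scoop
- tablet1: domed laundry tablet, white below and blue above, 24 mm across and 13 mm thick, about 11 g; origin at the centre of its underside; starts lying in the scoop. Friction on the scoop and funnel is 0.3 to 0.5: it slides on a slope of some 18 to 27 degrees
- tablet2: domed laundry tablet, white below and blue above, 24 mm across and 13 mm thick, about 11 g; origin at the centre of its underside; starts lying in the scoop. Friction on the scoop and funnel is 0.3 to 0.5: it slides on a slope of some 18 to 27 degrees
- tablet3: domed laundry tablet, white below and blue above, 24 mm across and 13 mm thick, about 11 g; origin at the centre of its underside; starts lying in the scoop. Friction on the scoop and funnel is 0.3 to 0.5: it slides on a slope of some 18 to 27 degrees
- tablet4: domed laundry tablet, white below and blue above, 24 mm across and 13 mm thick, about 11 g; origin at the centre of its underside; starts lying in the scoop. Friction on the scoop and funnel is 0.3 to 0.5: it slides on a slope of some 18 to 27 degrees
- tablet5: domed laundry tablet, white below and blue above, 24 mm across and 13 mm thick, about 11 g; origin at the centre of its underside; starts lying in the scoop. Friction on the scoop and funnel is 0.3 to 0.5: it slides on a slope of some 18 to 27 degrees
- jar: clear glass jar, 112 mm high, body 86 mm across, neck 68 mm inside, 3 mm walls, about 380 g, loose on the worktop; origin at the centre of its underside, z up. It stands on the left or the right, the mat on the other side
- funnel: green wide plastic jar funnel, 75 g, loose: four ribs under its cone rest on the jar's rim, its spout hangs in the neck. 80 mm high; mouth 136 mm across inside, 146 over its rolled rim; cone sloping 49 degrees; spout 53 mm inside, 33 mm long. Origin at the centre of the spout's lower end, 83 mm above the jar's underside; z up
- funnel_rim (a point): centre of the funnel's mouth, level with its rim, 163 mm above the worktop
- mat: flat blue plastic mat, 240 x 140 x 4 mm, fixed to the worktop; origin at the centre of its underside, x along its length. At the start the scoop's origin is about 45 mm from it along +x, so that the whole scoop lies on the mat
- softener: bystander: yellow fabric-softener bottle with a purple cap, 76 mm across, 206 mm high; origin under its centre
- spray: bystander: white and blue trigger-spray bottle, 68 mm across, 203 mm high, its head 85 mm long; origin under its centre
- carton: bystander: white and green detergent carton, 65 x 150 x 193 mm high; origin under its centre
- pegs: bystander: grey open basket of clothes pegs, 100 x 140 x 55 mm; origin under its centre
- brush: bystander: wooden scrubbing brush lying bristles down, 150 x 50 x 42 mm, between the mat and the jar; origin under its centre, x along it
- soap: bystander: white dish with a green bar of soap, 85 x 120 x 31 mm; origin under its centre

How it is judged:
By the outcome, as a careful person would: the job done as asked, in the order asked, and still so for the second after the job is handed in, with the robot touching nothing.
It also fails if it takes over 58 s, if anything falls off the work surface, if the arm or the gripper's body presses on something with over 40 N, if the wrist force passes 120 N, or if a joint passes its speed limit or range.

ROBOT

A 6-joint arm with a two-finger parallel gripper is mounted at the origin on the work surface. World frame = base frame: x ahead of the robot, y to its left, z up, the work surface at z = 0. Lengths are in mm, angles in rad, forces in N, time in s.
With the tool pointing down it reaches from about 400 to 925 mm from the base axis. Payload 12.5 kg.
Tool frame: the origin (TCP) lies between the finger pads; the fingertips stand 19 mm ahead of it and the grasp point (between the pads) is the TCP (env.tips_ahead is the distance from the TCP to the fingertips, in mm); z points along the fingers, y is the line along which they close (so a half turn about z gives the same grasp; the last joint's range is limited). The gripper opens to 95 mm and grips with 3 to 60 N. Pads are 20 mm wide; open, the fingers measure 119 mm over their backs; the gripper's body (75 mm by 180 mm) begins 59 mm behind the grasp point.
Start: joints at [1.152, 0.491, 1.559, -0, 1.092, -0.106], TCP at [192.31, 594.694, 233.661] pointing down, gripper open.
Joint ranges: [-3.1, 3.1], [-0.84, 2.19], [0.05, 2.79], [-1.13, 4.28], [0.06, 2.93], [-2.69, 2.69]. Speed limits (rad/s): [2.22, 2.22, 2.79, 3.14, 3.14, 3.14].

INTERFACE

Orientations are given as [roll, pitch, yaw] about the fixed x, y, z axes, in that order (R = Rz(yaw) Ry(pitch) Rx(roll)).
In Python, from cell import env gives the robot as it stands.
- The arm moves only by the shell command python3 -m crank 'ROWS'. ROWS is JSON, a list of rows, each a list of 5 numbers: the shift along the tool's x, y, z in mm, then the turn about the tool's z in degrees, then the finger opening in mm, from 0 to 95.1. In form: [[dx, dy, dz, yaw, grip], ...]. A call has 1 to 10 rows; each row is the pose to reach, as a shift and turn from the pose commanded when the call began, along the tool's axes at that moment; what a row does not reach only later rows make up. A row lasts 1/12 s, in which the tool goes at most 41.7 mm and 7.16 degrees, less where a joint would pass 70% of its speed; a pose out of reach is approached as far as the arm can. A call with a gripper value outside its range is refused whole. The fingers move at their own pace and stop on an object; the grip force is fixed at half the most. Time passes only in rows, so rows that repeat a pose let the fingers close. It gives the time, the measured TCP pose, the force, the opening and the grip force at its end, in the units of the state.
- env.state(): the state, without advancing time (a new reading comes with each control period).
- env.read_camera(name): name is "side" or "top"; returns a dict with "img" (480x640x3 uint8, blue, green, red), "K" (3x3 intrinsics, pixels), "pose" (4x4, takes a point from camera to world coordinates). Camera axes: x right, y down, z forward; pixel columns grow to the right and rows downward; lengths in mm; the calibration is good to about 2 mm. A picture is of the moment at which its call begins. There is no depth.
- env.job_done(): hands the job in; it is judged then, once.
The state is a dict: "t": time; "joints": joint angles; "qvel": joint speeds; "tau": joint torques, N m; "eef_pos": TCP position; "tcp_rot": TCP orientation; "ft_force": force on the tool from outside, world axes, zero at the start; "moment": the same for the moment, N m; "opening": opening from 0.0 (shut) to 1.0 (fully open); "grip_force": force on a finger pad.
Only numpy, scipy, OpenCV 4.12 (cv2) and the standard library are available. Lean on these libraries where they do the work, as an engineer would, in place of code of your own. Each camera call takes 0.05 s, during which the arm holds its last target. There are 200 camera calls.

## Working session

There is one attempt and no reset: what is moved stays moved. The work goes in short steps, Python scripts to look and compute and a shell command to move; the robot and the scene stay as the last step left them, time stands still between calls to the robot, and variables do not carry over. Pictures are saved under pics/ and viewed, at most 10 in all, crops included, and the job is handed in when it is done.

```bash
mkdir -p pics && ls && cat > h.py <<'E'
import numpy as np, cv2
from cell import env
def snap(n,f):
    c=env.read_camera(n); cv2.imwrite('pics/'+f,c['img']); np.savez('pics/'+f[:-4],K=c['K'],pose=c['pose']); return c
def ray(f,u,v,z):
    d=np.load('pics/'+f+'.npz');K,T=d['K'],d['pose']
    r=T[:3,:3]@np.linalg.solve(K,[u,v,1.]); return T[:3,3]+r*(z-T[2,3])/r[2]
def proj(f,p):
    d=np.load('pics/'+f+'.npz');K,T=d['K'],d['pose']
    q=K@(T[:3,:3].T@(np.array(p,float)-T[:3,3])); return q[:2]/q[2]
E
python3 - <<'E'
from h import *
for n in('top','side'):
    c=snap(n,n+'0.png'); print(n,c['pose'].round(2).tolist(),c['K'].round(0).tolist())
s=env.state(); print(s)
E
```

```text
pics
top [[-0.02, -0.98, 0.2, 358.31], [-1.0, 0.02, -0.01, -0.7], [0.0, -0.2, -0.98, 1321.8], [0.0, 0.0, 0.0, 1.0]] [[492.0, 0.0, 321.0], [0.0, 492.0, 237.0], [0.0, 0.0, 1.0]]
side [[-0.99, -0.1, 0.09, 525.24], [-0.13, 0.65, -0.75, 908.91], [0.02, -0.75, -0.66, 904.86], [0.0, 0.0, 0.0, 1.0]] [[497.0, 0.0, 321.0], [0.0, 497.0, 236.0], [0.0, 0.0, 1.0]]
{'t': 0.1, 'joints': array([ 1.15241523e+00,  4.91494919e-01,  1.55938763e+00, -2.10737767e-05,
        1.09168586e+00, -1.05606162e-01]), 'qvel': array([ 0.00093507, -0.00061374, -0.00151595,  0.00082174, -0.00099597,
       -0.00104173]), 'tau': array([ 2.39241890e-03, -6.13621902e+01, -2.58604056e+01,  6.93866378e-02,
        4.70067852e-02, -6.14469968e-05]), 'eef_pos': array([192.22042583, 594.504424  , 233.12318363]), 'tcp_rot': array([-3.14062036e+00, -8.42668776e-05,  2.82882741e+00]), 'ft_force': array([-0.11554788,  1.12245536, -0.09504896]), 'moment': array([ 0.03431111, -0.07966279,  0.00559427]), 'grip_force': 0.0, 'opening': 0.9989156790689105}
```

View pics/top0.png

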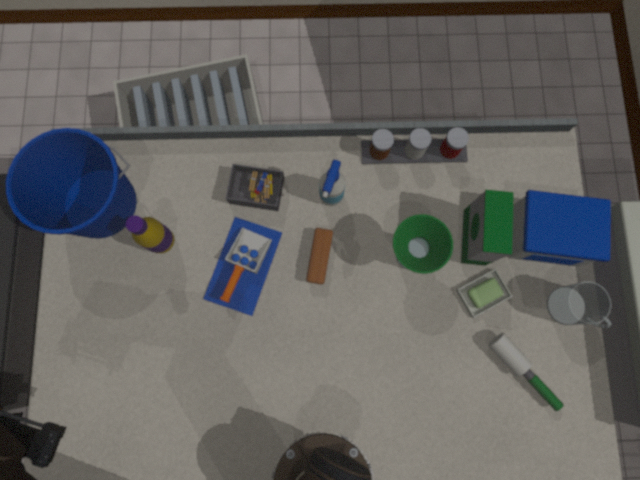

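View pics/side0.png

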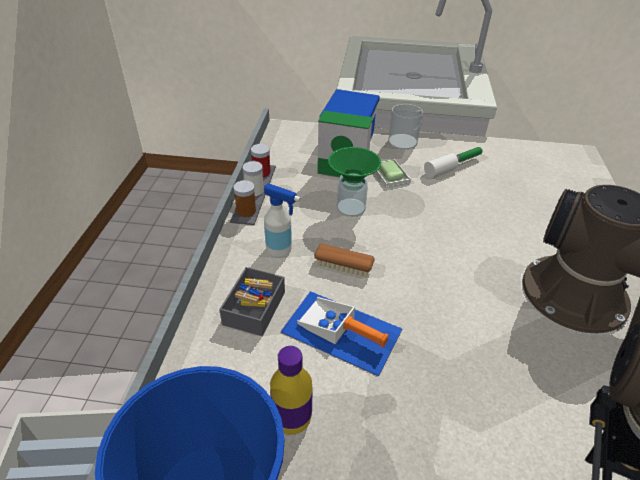

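```bash
python3 -m crank '[[0,-40,0,0,95],[0,-80,0,0,95],[0,-120,0,0,95],[0,-160,0,0,95],[0,-200,0,0,95],[0,-240,0,0,95],[0,-280,0,0,95],[0,-320,0,0,95],[0,-360,0,0,95],[0,-400,0,0,95]]'
python3 - <<'E'
from h import *
s=env.state();print(s['t'],s['joints'].round(3),s['eef_pos'].round(1),s['tcp_rot'].round(3))
im=cv2.imread('pics/top0.png');hsv=cv2.cvtColor(im,cv2.COLOR_BGR2HSV)
def blob(lo,hi,box,z):
    x0,y0,x1,y1=box;m=cv2.inRange(hsv[y0:y1,x0:x1],lo,hi);n,l,st,c=cv2.connectedComponentsWithStats(m)
    k=1+st[1:,4].argmax();pts=np.argwhere(l==k)[:,::-1]+[x0,y0]
    r=cv2.minAreaRect(pts.astype(np.float32)); b=cv2.boxPoints(r)
    e=cv2.fitEllipse(cv2.convexHull(pts.astype(np.int32)))
    print(st[k,4],'rect',[ray('top0',u,v,z)[:2].round(0).tolist() for u,v in b],'ell',np.round(e[0],1),np.round(e[1],1),ray('top0',*e[0],z).round(1))
blob((5,150,80),(20,255,255),(200,240,260,320),45)
blob((45,120,40),(80,255,255),(380,200,460,290),163)
blob((105,150,80),(125,255,255),(195,205,290,320),4)
blob((3,80,60),(20,255,255),(300,220,340,290),42)
E
```

```text
t: 0.93
eef_pos: [68.2, 212.3, 233.2]
tcp_rot: [-3.141, -0.0, 2.83]
ft_force: [-0.2, -0.4, 0.8]
opening: 1.0
grip_force: 0.0
0.9333 [ 0.96  -0.135  2.387 -0.     0.891 -0.299] [ 68.2 212.3 233.2] [-3.141 -0.     2.83 ]
256 rect [[466.0, 253.0], [553.0, 214.0], [544.0, 195.0], [457.0, 234.0]] ell [231.4 283. ] [18.5 37.4] [504.8 224.9  45. ]
2025 rect [[648.0, -188.0], [645.0, -327.0], [505.0, -316.0], [509.0, -181.0]] ell [422.5 243.4] [56.6 58.9] [ 576.1 -253.1  163. ]
1969 rect [[472.0, 304.0], [694.0, 227.0], [644.0, 99.0], [424.0, 180.0]] ell [242.9 264.9] [ 63.9 111.4] [557.7 201.7   4. ]
989 rect [[506.0, 33.0], [650.0, 4.0], [640.0, -43.0], [496.0, -14.0]] ell [319.7 255.7] [23.9 63.1] [571.8  -6.1  42. ]
```

```bash
for i in 1 2; do python3 -m crank '[[0,0,-40,0,95],[0,0,-80,0,95],[0,0,-120,0,95],[0,0,-160,0,95],[0,0,-200,0,95],[0,0,-240,0,95],[0,0,-280,0,95],[0,0,-320,0,95],[0,0,-360,0,95],[0,0,-400,0,95]]'|head -3; python3 -c "
from cell import env;print(env.state()['joints'].round(3))"; done
```

```text
t: 1.77
eef_pos: [68.8, 213.4, 635.5]
tcp_rot: [3.141, 0.0, 2.829]
[ 0.961 -0.307  1.447 -0.     2.001 -0.297]
t: 2.6
eef_pos: [70.2, 214.0, 918.4]
tcp_rot: [3.128, 0.003, 2.829]
[ 0.956  0.151  0.047  0.003  2.929 -0.299]
```

```bash
python3 -m crank '[[0,0,-40,0,95],[0,0,-80,0,95],[0,0,-120,0,95],[0,0,-160,0,95]]'|head -3; python3 -c "
from cell import env;print(env.state()['joints'].round(3))"; python3 -m crank '[[0,40,0,0,95],[0,80,0,0,95],[0,120,0,0,95],[0,160,0,0,95]]'|head -3; python3 -c "
from cell import env;print(env.state()['joints'].round(3))"
```

```text
t: 2.93
eef_pos: [63.6, 199.3, 923.2]
tcp_rot: [3.105, 0.01, 2.828]
[ 0.939  0.128  0.047  0.008  2.929 -0.31 ]
t: 3.27
eef_pos: [79.7, 245.0, 907.5]
tcp_rot: [-3.111, -0.013, 2.829]
[ 0.992  0.197  0.048  0.023  2.928 -0.243]
```

```bash
cat > j.py <<'E'
from cell import env
s=env.state();print(round(s['t'],2),s['joints'].round(3),s['eef_pos'].round(1),s['tcp_rot'].round(3),s['ft_force'].round(1),round(s['opening']*95.1,1),round(s['grip_force'],1))
E
python3 -m crank '[[0,40,0,0,95],[0,80,0,0,95],[0,120,0,0,95],[0,160,0,0,95],[0,200,0,0,95],[0,240,0,0,95],[0,280,0,0,95],[0,320,0,0,95]]' >/dev/null; python3 j.py;  python3 -m crank '[[0,0,40,0,95],[0,0,80,0,95],[0,0,120,0,95],[0,0,160,0,95],[0,0,200,0,95]]'>/dev/null;python3 j.py
```

```text
3.93 [ 1.03   0.269  0.048  0.041  2.928 -0.189] [ 95.4 291.  888.1] [-3.043 -0.032  2.827] [-0.2 -0.6 -0.5] 95.2 0.0
4.35 [ 1.034 -0.033  0.869  0.014  2.408 -0.215] [ 89.1 283.  775.2] [-3.044 -0.032  2.827] [1.  1.2 1.3] 94.8 0.0
```

```bash
for i in 1 2; do python3 -m crank '[[0,40,0,0,95],[0,80,0,0,95],[0,120,0,0,95],[0,160,0,0,95],[0,200,0,0,95],[0,240,0,0,95],[0,280,0,0,95],[0,320,0,0,95],[0,360,0,0,95]]' >/dev/null; python3 j.py;done
```

```text
5.1 [ 1.146  0.635  0.054  0.041  2.559 -0.078] [188.3 590.4 707.7] [-3.038 -0.034  2.827] [ 1.5  1.6 -1.9] 95.0 0.0
5.85 [ 1.166  0.802  0.048  0.038  2.362 -0.066] [225.4 709.9 591. ] [-3.073 -0.033  2.827] [-0.3 -0.1  0.3] 94.9 0.0
```

```bash
python3 -m crank '[[0,700,-700,0,95],[0,700,-700,0,95],[0,700,-700,0,95],[0,700,-700,0,95],[0,700,-700,0,95],[0,700,-700,0,95]]' >/dev/null; python3 j.py;
```

```text
6.35 [ 1.16   0.795  0.048  0.041  2.348 -0.07 ] [229.1 709.3 596.6] [-3.095 -0.034  2.827] [-0.7  0.7 -0.8] 94.8 0.0
```

```bash
python3 -m crank '[[0,700,-700,0,95],[0,700,-700,0,95],[0,700,-700,0,95],[0,700,-700,0,95],[0,700,-700,0,95],[0,700,-700,0,95],[0,700,-700,0,95],[0,700,-700,0,95],[0,700,-700,0,95]]' >/dev/null; python3 j.py; python3 -m crank '[[-112,-378,-100,0,95],[-112,-378,-100,0,95],[-112,-378,-100,0,95],[-112,-378,-100,0,95],[-112,-378,-100,0,95],[-112,-378,-100,0,95],[-112,-378,-100,0,95],[-112,-378,-100,0,95],[-112,-378,-100,0,95],[-112,-378,-100,0,95]]' >/dev/null; python3 j.py;python3 -m crank '[[-112,-378,-150,3.4,95],[-112,-378,-150,3.4,95],[-112,-378,-150,3.4,95],[-112,-378,-150,3.4,95],[-112,-378,-150,3.4,95],[-112,-378,-150,3.4,95],[-112,-378,-150,3.4,95],[-112,-378,-150,3.4,95],[-112,-378,-150,3.4,95],[-112,-378,-150,3.4,95]]' >/dev/null; python3 j.py
```

```text
7.1 [ 1.154  0.786  0.048  0.043  2.337 -0.074] [232.8 707.4 602.8] [-3.115 -0.034  2.827] [ 0.1 -0.1  0.1] 95.0 0.0
7.93 [ 0.793  0.05   0.98   0.022  2.15  -0.452] [226.2 330.5 704.9] [-3.116 -0.034  2.828] [1.7 0.4 1.7] 95.3 0.0
8.77 [-0.35  -0.072  0.67  -0.051  2.575 -1.591] [223.7 -19.  844.8] [-3.113 -0.031  2.768] [ 0.7 -0.2 -0.8] 94.7 0.0
```

```bash
python3 -m crank '[[0,0,-300,0,95],[0,0,-300,0,95],[0,0,-300,0,95],[200,0,-400,0,95],[400,0,-400,0,95],[400,0,-400,0,95],[400,0,-400,0,95],[400,0,-400,0,95],[400,0,-400,0,95],[400,0,-400,0,95]]' >/dev/null; python3 j.py
```

```text
9.6 [-0.081  0.128  0.048 -0.179  2.928 -1.455] [201.9  40.2 923.2] [-3.115  0.043  2.77 ] [-0.7 -0.5 -0.6] 95.3 0.0
```

```bash
python3 -m crank '[[400,-150,-200,0,95],[400,-150,-200,0,95],[400,-150,-200,0,95],[400,-150,-200,0,95],[400,-150,-200,0,95],[400,-150,-200,0,95],[400,-150,-200,0,95],[400,-150,-200,0,95],[400,-150,-200,0,95],[400,-150,-200,0,95]]' >/dev/null; python3 j.py
```

```text
10.43 [ 0.749  0.068  0.048 -0.515  2.928 -0.96 ] [ 81.2 129.5 934.6] [3.124 0.125 2.77 ] [1.2 0.4 0.4] 95.1 0.0
```

```bash
python3 -m crank '[[-333,-41,210,0,95],[-333,-41,210,0,95],[-333,-41,210,0,95],[-333,-41,210,0,95],[-333,-41,210,0,95],[-333,-41,210,0,95],[-333,-41,210,0,95],[-333,-41,210,0,95],[-333,-41,210,0,95],[-333,-41,210,0,95]]' >/dev/null; python3 j.py;python3 -m crank '[[-333,-41,210,0,95],[-333,-41,210,0,95],[-333,-41,210,0,95],[-333,-41,210,0,95],[-333,-41,210,0,95],[-333,-41,210,0,95],[-333,-41,210,0,95],[-333,-41,210,0,95],[-333,-41,210,0,95],[-333,-41,210,0,95]]' >/dev/null; python3 j.py
for i in 1 2 3 4; do python3 -m crank '[[-300,0,-300,0,95]]'>/dev/null; python3 j.py; done
```

```text
11.27 [-0.222 -0.004  0.8   -0.003  2.219 -1.423] [359.5 -14.1 789.2] [3.125 0.125 2.769] [0.7 0.7 0.7] 95.0 0.0
12.1 [-0.356  0.517  0.547  0.016  1.958 -1.55 ] [ 680.7 -179.2  617.3] [3.125 0.119 2.77 ] [ 1.  -0.1 -1. ] 95.0 0.0
12.18 [-0.357  0.58   0.396  0.017  2.056 -1.548] [ 693.3 -184.1  630.5] [3.125 0.109 2.77 ] [ 1.7  0.2 -0.3] 95.0 0.0
12.27 [-0.358  0.642  0.22   0.018  2.157 -1.547] [ 701.2 -187.5  650.4] [3.125 0.123 2.77 ] [ 0.8 -0.1  1.3] 94.7 0.0
12.35 [-0.361  0.702  0.053  0.022  2.245 -1.547] [ 705.4 -191.3  664.2] [3.123 0.141 2.77 ] [0.4 0.4 1.2] 95.1 0.0
12.43 [-0.367  0.703  0.051  0.026  2.239 -1.55 ] [ 706.4 -195.2  664.4] [3.121 0.148 2.77 ] [ 1.7 -0.9 -2.5] 94.9 0.0
```

```bash
for i in 1 2 3 4 5 6 7 8 9 10; do python3 -m crank '[[-400,0,-250,0,95]]'>/dev/null;  done; python3 j.py; for i in 1 2 3 4 5 6; do python3 -m crank '[[-400,0,-250,0,95],[-400,0,-250,0,95]]'>/dev/null;  done; python3 j.py
```

```text
13.27 [-0.413  0.665  0.048  0.061  2.044 -1.575] [ 726.1 -231.6  707.2] [3.1   0.386 2.762] [ 0.3  0.5 -1.2] 95.3 0.0
14.27 [-0.461  0.586  0.048  0.099  1.967 -1.596] [ 695.1 -246.   774.9] [3.088 0.543 2.754] [-0.2 -0.7  0.1] 94.7 0.0
```

```bash
python3 - <<'E'
from h import *
for f,box in(('top0',(200,240,260,320)),('side0',(330,300,400,360))):
    im=cv2.imread(f'pics/{f}.png');x0,y0,x1,y1=box
    m=cv2.inRange(cv2.cvtColor(im,cv2.COLOR_BGR2HSV)[y0:y1,x0:x1],(5,150,80),(20,255,255))
    p=np.argwhere(m)[:,::-1]+[x0,y0]
    w=np.array([ray(f,u,v,42)[:2] for u,v in p]);c=w.mean(0);d=np.linalg.svd(w-c)[2][0];d*=np.sign(d[0])
    t=(w-c)@d;print(f,c.round(1),np.degrees(np.arctan2(d[1],d[0])).round(1),t.min().round(),t.max().round(),(c+d*t.min()).round(1),(c+d*t.max()).round(1))
a=cv2.imread('pics/top0.png')[205:305,190:300];b=cv2.imread('pics/side0.png')[285:375,280:410]
cv2.imwrite('pics/c.png',np.hstack([cv2.resize(a,(400,364),interpolation=3),cv2.resize(b,(400,364),interpolation=3)]))
E
```

```text
top0 [505.5 224.6] -24.6 -48.0 47.0 [462.  244.5] [548.5 204.9]
side0 [505.  227.4] -25.1 -50.0 52.0 [459.3 248.7] [551.7 205.5]
```

View pics/c.png

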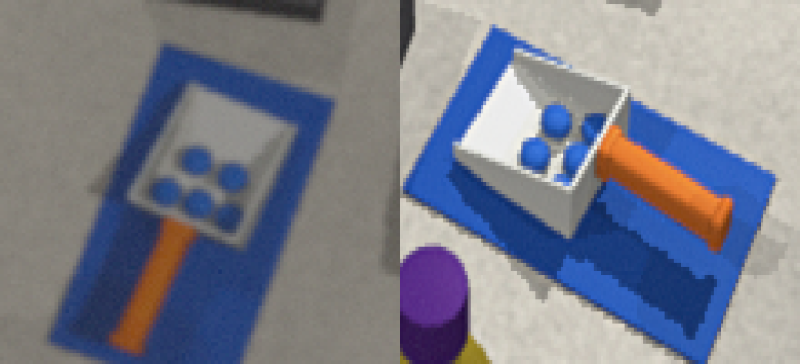

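```bash
cat >> h.py <<'E'
from scipy.spatial.transform import Rotation as Ro
def R(): return Ro.from_euler('xyz',env.state()['tcp_rot']).as_matrix()
def totool(p):
    s=env.state(); return (R().T@(np.array(p,float)-s['eef_pos'])).round(1)
E
python3 - <<'E'
from h import *
r=R();print(r.round(3).tolist())
g=np.array([515,221.5,39]);print('pre',totool(g-120*r[:,2]),(g-120*r[:,2]).round(),'grasp',totool(g))
E
```

```text
[[-0.793, 0.352, 0.498], [0.324, 0.935, -0.146], [-0.517, 0.046, -0.855]]
pre [674.3 340.  351.5] [455. 239. 142.] grasp [674.3 340.  471.5]
```

```bash
python3 -m crank '[[337,170,176,2,95],[337,170,176,2,95],[337,170,176,2,95],[337,170,176,2,95],[337,170,176,2,95],[337,170,176,2,95],[337,170,176,2,95],[337,170,176,2,95],[337,170,176,2,95],[337,170,176,2,95]]' >/dev/null; python3 j.py
python3 - <<'E'
from h import *
r=R();g=np.array([515,221.5,39]);print('pre',totool(g-120*r[:,2]),(g-120*r[:,2]).round(),'grasp',totool(g))
E
```

```text
15.1 [-0.167  0.098  1.477 -0.07   1.027 -1.311] [598.4 -49.6 519.4] [3.067 0.539 2.713] [ 0.9  0.1 -0.5] 95.2 0.0
pre [408.4 187.8 210.4] [455. 239. 142.] grasp [408.4 187.8 330.4]
```

```bash
python3 -m crank '[[408,188,210,0,95],[408,188,210,0,95],[408,188,210,0,95],[408,188,210,0,95],[408,188,210,0,95],[408,188,210,0,95],[408,188,210,0,95],[408,188,210,0,95],[408,188,210,0,95],[408,188,210,0,95]]' >/dev/null; python3 j.py
python3 - <<'E'
from h import *
r=R();g=np.array([515,221.5,39]);print('pre',totool(g-120*r[:,2]),'grasp',totool(g))
E
```

```text
15.93 [ 0.404  0.293  2.107 -0.857  0.448 -0.028] [481.6 187.3 209.8] [3.067 0.538 2.713] [ 1.5 -0.6  0.6] 94.9 0.0
pre [73.7 33.2 37.9] grasp [ 73.7  33.2 157.9]
```

```bash
python3 -m crank '[[74,33,20,0,95],[74,33,38,0,95],[74,33,38,0,95],[74,33,38,0,95]]' >/dev/null; python3 j.py
```

```text
16.27 [ 0.542  0.427  2.145 -1.133  0.429  0.4  ] [455.9 240.4 143.5] [3.073 0.529 2.715] [-0.9 -1.3 -0.9] 95.1 0.0
```

```bash
python3 - <<'E'
from h import *
print(totool([515,221.5,39]))
E
python3 -m crank '[[-2,-1,40,0,95],[-2,-1,70,0,95],[-2,-1,70,0,95]]' >/dev/null; python3 j.py
python3 - <<'E'
from h import *
print(totool([515,221.5,39]),R().round(3).tolist())
snap('side','side1.png');snap('top','top1.png')
a=cv2.imread('pics/top1.png')[195:315,180:310];b=cv2.imread('pics/side1.png')[235:395,270:430]
cv2.imwrite('pics/c1.png',np.hstack([cv2.resize(a,(390,360),interpolation=3),cv2.resize(b,(400,360),interpolation=3)]))
E
```

```text
[ -0.4  -1.  121.6]
16.52 [ 0.474  0.531  2.072 -1.134  0.389  0.354] [504.4 235.4 106. ] [3.091 0.5   2.716] [-0.9 -1.4 -0.9] 95.0 0.0
[ 18.6 -11.6  65.7] [[-0.8, 0.39, 0.457], [0.362, 0.92, -0.152], [-0.479, 0.044, -0.877]]
```

View pics/c1.png

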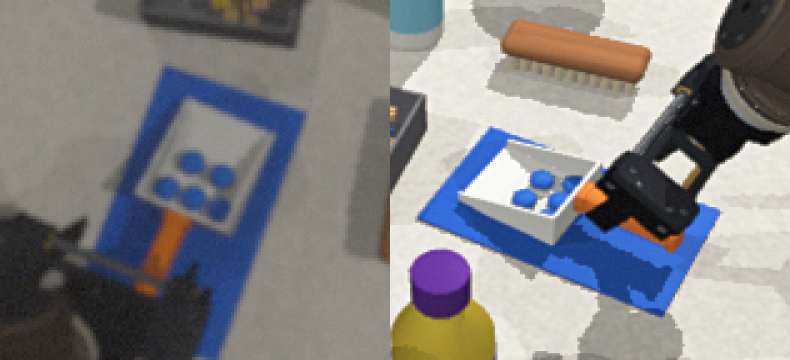

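```bash
python3 -m crank '[[19,-12,25,0,95],[19,-12,40,0,95],[19,-12,40,0,95]]' >/dev/null; python3 j.py
python3 - <<'E'
from h import *
print(totool([515,221.5,39]))
E
```

```text
16.87 [ 0.462  0.582  2.06  -1.134  0.371  0.356] [509.5 234.5  80. ] [3.108 0.469 2.718] [-0.1 -1.   0.8] 94.9 0.0
[  9.3 -10.9  40.9]
```

```bash
python3 -m crank '[[10,-14,42,0,95],[10,-14,42,0,95],[10,-14,42,0,95]]' >/dev/null; python3 -m crank '[[5,-14,30,0,95],[5,-14,30,0,95],[5,-14,30,0,95]]' >/dev/null; python3 j.py
python3 - <<'E'
from h import *
print(totool([515,221.5,39]))
E
```

```text
17.37 [ 0.404  0.671  2.027 -1.134  0.332  0.321] [530.6 217.1  35.6] [3.135 0.42  2.718] [-0.7  0.  -0.5] 95.3 0.0
[13.2 -2.3 -9.6]
```

```bash
python3 -m crank '[[13,-2,-4,0,95],[13,-2,-4,0,95],[13,-2,-4,0,95]]' >/dev/null; python3 j.py
python3 - <<'E'
from h import *
print(totool([515,221.5,39]),R().round(3).tolist())
E
```

```text
17.62 [ 0.423  0.664  2.043 -1.134  0.335  0.34 ] [518.3 223.1  36.7] [3.136 0.415 2.72 ] [0.5 0.4 0.4] 94.8 0.0
[ 1.2 -2.8 -3.1] [[-0.835, 0.407, 0.37], [0.375, 0.913, -0.16], [-0.403, 0.005, -0.915]]
```

```bash
python3 -m crank '[[0,-2,0,0,60],[0,-2,0,0,10],[0,-2,0,0,10],[0,-2,0,0,10],[0,-2,0,0,10],[0,-2,0,0,10],[0,-2,0,0,10]]' >/dev/null; python3 j.py
```

```text
18.2 [ 0.418  0.664  2.044 -1.134  0.334  0.337] [518.6 220.6  36.1] [3.138 0.413 2.718] [-0.8  0.1  0.5] 53.9 0.0
```

```bash
python3 -m crank '[[0,0,0,0,10],[0,0,0,0,10],[0,0,0,0,10],[0,0,0,0,10],[0,0,0,0,10],[0,0,0,0,10],[0,0,0,0,10],[0,0,0,0,10]]' >/dev/null; python3 j.py
```

```text
18.87 [ 0.419  0.664  2.044 -1.134  0.334  0.337] [518.6 220.6  36.2] [3.138 0.413 2.718] [ 0.2  0.1 -0.3] 19.9 30.0
```

```bash
python3 -m crank '[[-2,0,-5,0,10],[-6,0,-14,0,10],[-12,0,-27,0,10],[-18,0,-41,0,10],[-24,0,-55,0,10],[-30,0,-69,0,10],[-36,0,-83,0,10],[-42,0,-97,0,10],[-46,0,-105,0,10],[-46,0,-105,0,10]]' >/dev/null; python3 j.py
python3 - <<'E'
from h import *
snap('side','side2.png')
cv2.imwrite('pics/c2.png',cv2.imread('pics/side2.png')[180:420,250:570])
E
```

```text
19.7 [ 0.418  0.457  1.973 -0.65   0.513 -0.189] [518.8 220.5 152.5] [3.135 0.415 2.717] [ 0.4 -0.  -1. ] 20.0 30.0
```

View pics/c2.png

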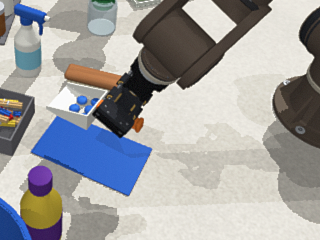

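```bash
cat > plan.py <<'E'
from h import *
h=np.radians(-25); X=np.array([np.cos(h),np.sin(h),0]);Z=np.array([0,0,1.]);Y=np.cross(Z,X);S=np.c_[X,Y,Z]
R0=Ro.from_euler('xyz',[3.135,.415,2.717]).as_matrix(); tcp=np.array([-84.5,0,32.])
M=R0.T@S                       # scoop axes in the tool frame
pts=np.array([[x,y,z] for y in(-43,43) for x,z in((-50,0),(20,0),(50,4))]+[[-148,-10,23],[-148,10,23.]])
F=np.array([576.,-253,163])
def pose(psi,aim=15,zmin=178):
    Rt=R0@Ro.from_euler('z',psi,degrees=True).as_matrix(); Sw=Rt@M
    ylow=-np.sign(round(Sw[2,1],2)); off=25*abs(np.sin(np.radians(psi)))*ylow
    lip=np.array([50,off,7.]); d=Sw[:,0].copy();d[2]=0;d/=np.linalg.norm(d)
    t=F-aim*d - Sw@(lip-tcp); t[2]=zmin-(Sw@(pts-tcp).T)[2].min()
    return t,Rt,Sw
E
python3 - <<'E'
from plan import *
for p in(0,45,90,135,180):
    t,_,Sw=pose(p);print(p,t.round(),'pitch',np.degrees(np.arcsin(Sw[2,0])).round(),'roll',np.degrees(np.arcsin(Sw[2,1])).round(), 'lip',(t+Sw@(np.array([50,0,7])-tcp)).round())
t,_,_=pose(0);s=env.state();r=R()
up=[0,0,75];print('up',(r.T@up).round(1),'travel',(r.T@(t+[0,0,30]-s['eef_pos']-up)).round(1),'all',totool(t+[0,0,30]))
print(ray('side0',354,162,163),ray('top0',333,185,150))
E
```

```text
0 [ 441. -190.  210.] pitch -0.0 roll 0.0 lip [ 562. -247.  185.]
45 [ 525. -117.  233.] pitch -7.0 roll 16.0 lip [ 585. -233.  193.]
90 [ 620. -134.  269.] pitch -22.0 roll 23.0 lip [ 601. -248.  197.]
135 [ 665. -208.  295.] pitch -40.0 roll 16.0 lip [ 594. -261.  192.]
180 [ 654. -292.  297.] pitch -48.0 roll -1.0 lip [ 590. -260.  181.]
up [-30.2   0.4 -68.7] travel [ -94.8 -406.1   24.7] all [-125.  -405.7  -44. ]
[ 576.65578992 -246.15206187  163.        ] [731.26780269 -42.86252477 150.        ]
```

```bash
python3 -m crank '[[-6,0,-14,0,10],[-15,0,-35,0,10],[-24,0,-55,0,10],[-30,0,-69,0,10],[-32,-8,-69,0,10],[-35,-21,-68,0,10],[-40,-43,-66,0,10],[-46,-70,-65,0,10],[-54,-101,-63,0,10],[-61,-132,-61,0,10]]' >/dev/null; python3 j.py
python3 -m crank '[[-7,-31,2,0,10],[-15,-62,4,0,10],[-22,-93,6,0,10],[-29,-124,8,0,10],[-36,-155,10,0,10],[-44,-186,12,0,10],[-50,-214,13,0,10],[-55,-237,15,0,10],[-60,-255,16,0,10],[-64,-270,17,0,10]]' >/dev/null; python3 j.py
python3 - <<'E'
from plan import *
t0=env.state()['eef_pos']; r=R()
for p in range(7,64,7):
    t,_,_=pose(p); print(p,(r.T@(t-t0)).round().tolist())
E
```

```text
20.58 [ 0.147  0.234  2.069 -0.439  0.527 -0.655] [491.2  84.7 228.7] [3.14  0.411 2.72 ] [ 1.2 -0.4 -2.6] 19.9 30.0
21.42 [-0.576  0.161  2.139  0.149  0.44  -1.844] [ 439.9 -188.3  237.9] [3.138 0.41  2.716] [ 0.7  0.3 -2.5] 19.9 30.0
7 [8.0, 17.0, 24.0]
14 [3.0, 35.0, 23.0]
21 [-4.0, 52.0, 23.0]
28 [-13.0, 68.0, 23.0]
35 [-24.0, 83.0, 23.0]
42 [-36.0, 95.0, 24.0]
49 [-50.0, 106.0, 25.0]
56 [-65.0, 114.0, 25.0]
63 [-81.0, 121.0, 25.0]
```

```bash
python3 -m crank '[[4,7,8,3,10],[7,16,17,7,10],[3,35,22,14,10],[-4,52,23,21,10],[-13,68,23,28,10],[-24,83,23,35,10],[-24,83,23,35,10]]' >/dev/null; python3 j.py
python3 - <<'E'
from plan import *
snap('side','side3.png'); cv2.imwrite('pics/c3.png',cv2.resize(cv2.imread('pics/side3.png')[80:300,230:500],None,fx=2,fy=2))
t0=env.state()['eef_pos']; r=R(); print(Ro.from_matrix(pose(35)[1]).as_euler('xyz').round(3))
for p in range(42,106,7):
    t,_,_=pose(p); print(p-35,(r.T@(t-t0)).round().tolist())
E
```

```text
22.0 [-0.354  0.24   2.066 -0.059  0.425 -0.837] [ 505.  -123.   227.4] [2.891 0.331 2.06 ] [-0.6  0.1 -1.4] 19.8 30.0
[2.889 0.333 2.065]
7 [-4.0, 14.0, 1.0]
14 [-9.0, 31.0, 2.0]
21 [-16.0, 47.0, 2.0]
28 [-26.0, 61.0, 3.0]
35 [-36.0, 73.0, 3.0]
42 [-49.0, 84.0, 4.0]
49 [-62.0, 93.0, 5.0]
56 [-76.0, 100.0, 5.0]
63 [-90.0, 105.0, 6.0]
70 [-105.0, 109.0, 7.0]
```

View pics/c3.png

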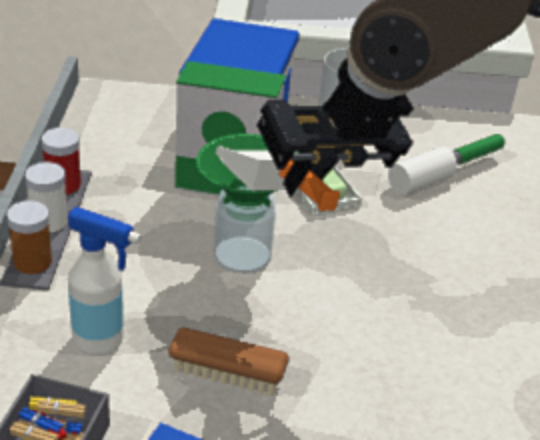

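```bash
python3 -m crank '[[-4,14,1,7,10],[-9,31,2,14,10],[-16,47,2,21,10],[-26,61,3,28,10],[-36,73,3,35,10],[-49,84,4,42,10],[-62,93,5,49,10],[-76,100,5,56,10],[-90,105,6,63,10],[-105,109,7,70,10]]' >/dev/null; python3 j.py
python3 - <<'E'
from plan import *
t0=env.state()['eef_pos']; r=R(); print(Ro.from_matrix(pose(105)[1]).as_euler('xyz').round(3),totool(pose(105)[0]))
for p in range(112,183,7):
    t,_,_=pose(p); print(p-105,(r.T@(t-t0)).round().tolist())
E
```

```text
22.88 [-0.323  0.375  1.684 -0.06   0.675  0.405] [ 642.1 -155.2  280. ] [ 2.745 -0.108  0.904] [ 0.   0.3 -1.4] 19.8 30.0
[ 2.741 -0.11   0.908] [ 0.2 -0.1 -0.4]
7 [-3.0, 14.0, 0.0]
14 [-9.0, 27.0, 1.0]
21 [-15.0, 40.0, 2.0]
28 [-23.0, 51.0, 3.0]
35 [-32.0, 62.0, 4.0]
42 [-42.0, 71.0, 5.0]
49 [-52.0, 79.0, 6.0]
56 [-64.0, 85.0, 8.0]
63 [-76.0, 91.0, 9.0]
70 [-88.0, 95.0, 11.0]
77 [-101.0, 99.0, 10.0]
```

```bash
python3 -m crank '[[-3,14,0,7,10],[-9,27,1,14,10],[-15,40,2,21,10],[-23,51,3,28,10],[-32,62,4,35,10],[-42,71,5,42,10],[-52,79,6,49,10],[-64,85,8,56,10],[-76,91,9,63,10],[-88,95,11,70,10]]' >/dev/null; python3 -m crank '[[0,0,0,0,10],[0,0,0,0,10],[0,0,0,0,10],[0,0,0,0,10],[0,0,0,0,10]]' >/dev/null; python3 j.py
python3 - <<'E'
from h import *
a=snap('side','side4.png')['img'];b=snap('top','top4.png')['img']
cv2.imwrite('pics/c4.png',np.hstack([cv2.resize(a[100:260,270:430],(400,400),interpolation=3),cv2.resize(b[180:300,360:480],(400,400),interpolation=3)]))
E
```

```text
24.13 [-0.508  0.438  1.526  0.055  0.767  1.363] [ 659.8 -281.1  299.1] [ 3.107 -0.412 -0.325] [-1.   0.7 -0.4] 19.8 30.0
```

View pics/c4.png

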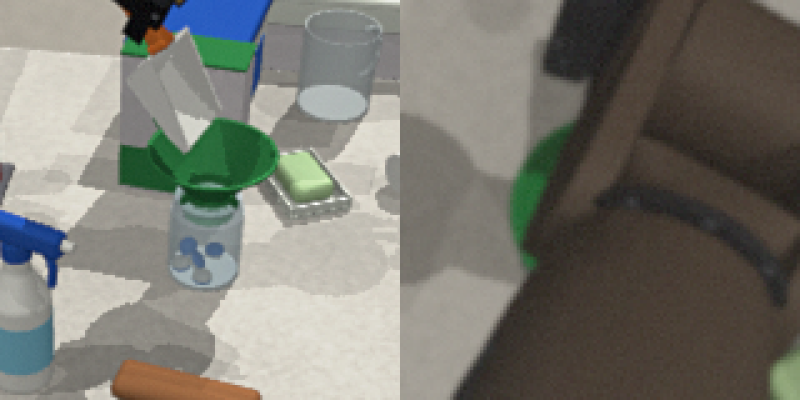

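```bash
python3 - <<'E'
from h import *
print(totool([660,-281,370]),totool([519,221,370]))
E
```

```text
[ 28.3   2.1 -64.7] [-241.4 -423.9 -197.5]
```

```bash
python3 -m crank '[[10,1,-22,0,10],[20,2,-45,0,10],[28,2,-65,0,10],[17,-15,-70,-7,10],[6,-32,-76,-14,10],[-4,-49,-81,-21,10],[-15,-66,-86,-28,10],[-26,-83,-92,-35,10],[-37,-100,-97,-42,10],[-48,-117,-102,-49,10]]' >/dev/null; python3 j.py
python3 - <<'E'
from h import *
print(totool([519,221,370]))
E
```

```text
25.07 [-0.309  0.261  1.609 -0.055  0.861  0.762] [ 619.4 -139.5  370.1] [ 2.801 -0.24   0.569] [ 0.9  0.4 -1.7] 20.0 30.0
[ 106.4 -346.   -95.1]
```

```bash
python3 -m crank '[[6,-19,-5,-7,10],[12,-38,-11,-14,10],[18,-58,-16,-21,10],[24,-77,-21,-28,10],[30,-96,-26,-35,10],[35,-115,-32,-42,10],[41,-134,-37,-49,10],[47,-154,-42,-56,10],[53,-173,-48,-63,10],[59,-192,-53,-70,10]]' >/dev/null; python3 j.py
python3 - <<'E'
from h import *
print(totool([519,221,370]))
E
```

```text
25.9 [ 0.075  0.175  1.721 -0.245  0.89   0.017] [564.8  60.9 370.8] [2.791 0.226 1.709] [-0.9  0.5 -0.7] 19.9 30.0
[160.9  -9.5 -41.9]
```

```bash
python3 -m crank '[[20,-1,-5,-7,10],[40,-2,-10,-14,10],[60,-4,-15,-21,10],[80,-5,-21,-28,10],[100,-6,-26,-35,10],[120,-7,-31,-42,10],[140,-8,-37,-49,10],[161,-10,-42,-56,10],[161,-10,-42,-56,10]]' >/dev/null; python3 j.py
python3 - <<'E'
from h import *
r=R();print(np.degrees(np.arctan2(r[1,0],r[0,0])),totool([519,221,150]),totool([519,221,37.5]))
E
```

```text
26.65 [ 0.422  0.205  1.684 -0.361  0.995 -0.578] [519.1 222.9 369.9] [3.14  0.413 2.729] [ 0.4  0.2 -2.2] 19.7 30.0
156.35828762666483 [ 87.7  -2.2 201.7] [132.9  -2.3 304.7]
```

```bash
python3 -m crank '[[5,0,11,0,10],[14,0,32,0,10],[25,-1,57,0,10],[36,-1,82,0,10],[47,-1,107,0,10],[58,-2,132,0,10],[69,-2,157,0,10],[80,-2,182,0,10],[88,-2,202,0,10],[88,-2,202,0,10]]' >/dev/null; python3 j.py
python3 -m crank '[[6,0,14,0,10],[12,0,27,0,10],[18,0,41,0,10],[24,0,54,0,10],[30,0,68,0,10],[36,0,80,0,10],[39,0,88,0,10],[39,0,88,0,10]]' >/dev/null; python3 j.py
python3 - <<'E'
from h import *
print(totool([518.6,220.6,37]))
E
```

```text
27.48 [ 0.413  0.467  1.977 -0.655  0.506 -0.186] [518.9 217.9 146. ] [3.141 0.409 2.719] [-1.   0.6 -0.5] 19.9 30.0
28.15 [ 0.414  0.632  2.036 -1.036  0.352  0.23 ] [520.3 219.   53.2] [3.138 0.414 2.718] [ 0.4 -0.2 -1.5] 20.0 30.0
[ 8.6  0.7 13.9]
```

```bash
python3 -m crank '[[3,0,5,0,10],[5,1,10,0,10],[7,1,13,0,10],[8,1,14.5,0,10],[8,1,14.5,0,10],[8,1,14.5,0,10]]' >/dev/null; python3 j.py
python3 - <<'E'
from h import *
a=snap('side','side5.png')['img']
cv2.imwrite('pics/c5.png',cv2.resize(a[90:390,260:480],None,fx=2,fy=2))
E
```

```text
28.65 [ 0.419  0.662  2.043 -1.126  0.335  0.33 ] [519.2 220.9  37.5] [3.137 0.414 2.718] [-0.5  0.1 -1.2] 19.7 30.0
```

View pics/c5.png

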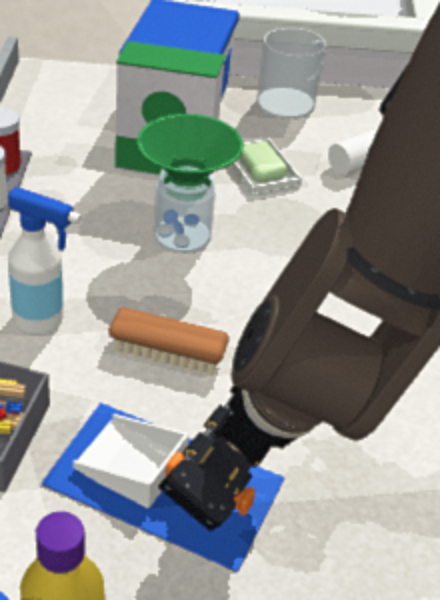

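```bash
python3 -m crank '[[0.5,0,1.1,0,10],[0.5,0,1.1,0,10],[0.5,0,1.1,0,40],[0.5,0,1.1,0,60],[0.5,0,1.1,0,95],[0.5,0,1.1,0,95],[0.5,0,1.1,0,95],[0.5,0,1.1,0,95],[0.5,0,1.1,0,95],[0.5,0,1.1,0,95]]' >/dev/null; python3 j.py
python3 -m crank '[[0,0,0,0,95],[0,0,0,0,95],[0,0,0,0,95],[0,0,0,0,95],[0,0,0,0,95],[0,0,0,0,95]]' >/dev/null; python3 j.py
```

```text
29.53 [ 0.419  0.665  2.043 -1.134  0.334  0.338] [519.  220.9  35.7] [3.138 0.413 2.719] [-0.4  0.2 -0.4] 67.5 0.0
30.03 [ 0.419  0.665  2.043 -1.134  0.334  0.338] [519.1 220.9  35.7] [3.138 0.413 2.718] [ 0.8 -0.   0.1] 94.9 0.0
```

```bash
python3 -m crank '[[-4,0,-9,0,95],[-10,0,-23,0,95],[-18,0,-41,0,95],[-30,0,-69,0,95],[-42,0,-97,0,95],[-58,0,-132,0,95],[-74,0,-168,0,95],[-90,0,-204,0,95],[-90,0,-204,0,95],[-90,0,-204,0,95]]' >/dev/null; python3 -m crank '[[40,0,-10,0,95],[80,0,-20,0,95],[120,0,-30,0,95],[120,0,-30,0,95],[120,0,-30,0,95]]' >/dev/null; python3 j.py
python3 - <<'E'
from h import *
a=snap('side','side6.png')['img'];b=snap('top','top6.png')['img']
cv2.imwrite('pics/c6.png',np.hstack([cv2.resize(a[100:400,240:480],(400,500),interpolation=3),cv2.resize(b[150:320,190:520],(400,206)).repeat(1,0) if 0 else cv2.resize(b[150:330,190:460],(390,500))]))
E
```

```text
31.28 [ 0.632  0.256  2.009 -0.542  0.738 -0.139] [406.2 270.5 236.6] [3.14  0.412 2.723] [0.3 0.8 1.2] 95.2 0.0
```

View pics/c6.png

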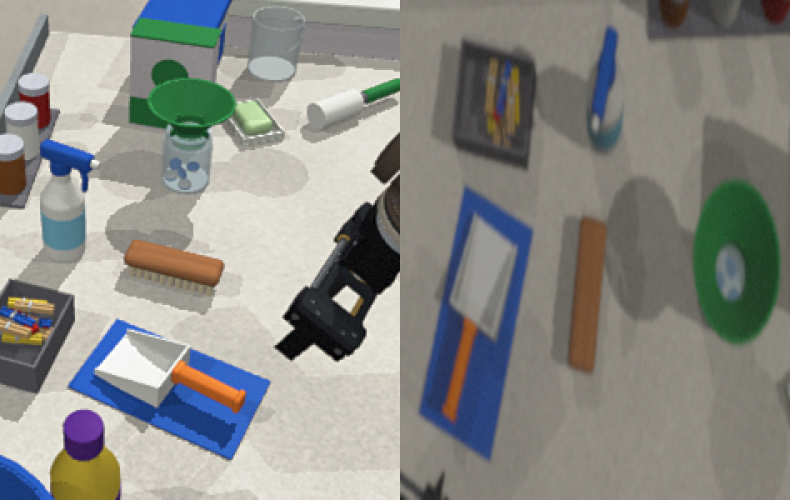

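The picture shows the empty scoop upright on the mat, the tablets in the jar, the funnel standing in the jar, and the other things where they were.

```bash
python3 -c "
from cell import env;print(env.job_done())"
```

```text
the job is handed in; nothing more can be done
None
```

The five tablets were poured through the funnel into the jar, the empty scoop is back right way up on the mat, and the last pictures show the funnel, jar and other things undisturbed; the job was handed in at about 31 s, and no verdict was returned.

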